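Roll the string caddy from the stringing machine to its bay and latch it in

TASK

Roll the blue string caddy forwards out from the stringing machine until its tail bar is clear and both front castors trail straight, and let go of it. Then roll it on, nose first, under the clear riser until it stands squarely on the yellow outline with its castors still trailing straight, let go, and turn the red turnbutton fully across behind its tail. Keep the caddy's wheels on the bench and leave the loose reel, can and grip pack alone.

Things in the scene. Friction and masses are not known exactly. Their poses are not given: they have to be found in the camera images.
- caddy_center (a point): middle of the blue wheeled caddy, 55 mm above the bench. x points to its nose (orange tab), y to its left, z up. Deck 180 long (x) x 120 wide x 10 mm thick, top 42 mm above the bench, side lips 10 mm higher. A lime string reel 72 mm across is fixed in its middle, top 84 mm above the bench.
- caddy: the same caddy; origin at bench level under its middle, same axes. 0.6 to 0.9 kg. Two swivel castors under the nose, two fixed wheels under the tail with their axle 60 mm behind the middle: it rolls along its x and turns about that axle; sideways it only scrubs. Rolls with under 1 N and stays where it is left.
- tow_tab (a point): orange upright tab at the caddy's nose, 78 mm ahead of its middle: 10 mm thick (x), 44 mm wide (y), from the deck to 108 mm above the bench; this point is on its centre line, 90 mm above the bench. It is under the riser when parked.
- tail_bar (a point): black rubber push bar at the caddy's tail, 82 mm behind its middle: 10 mm thick (x), 92 mm wide (y), from 78 to 108 mm above the bench, on two steel posts at its ends; this point is its centre, 93 mm above the bench. At the start it is only about 14 mm from the machine's face, too near to grip.
- wheel_left (a point): wheel centre of the left front swivel castor (wheel 25 mm across, 10 wide), mostly under the deck. Vertical swivel axis 55 mm ahead and +36 mm (y) of the caddy middle; the wheel sits 16 mm to the castor's own -x. Trails straight when its x points as the caddy x does (wheel 39 mm ahead of the middle). Starts at any angle; 60 to 120 mm of rolling forwards straightens it.
- wheel_right (a point): wheel centre of the right front swivel castor (wheel 25 mm across, 10 wide), mostly under the deck. Vertical swivel axis 55 mm ahead and -36 mm (y) of the caddy middle; the wheel sits 16 mm to the castor's own -x. Trails straight when its x points as the caddy x does (wheel 39 mm ahead of the middle). Starts at any angle; 60 to 120 mm of rolling forwards straightens it.
- console_face (a point): centre of the front face of the fixed black stringing machine console (160 mm deep, 270 wide, 150 high, silver tension head on top to 0.21 m); x points out of the face, the way the caddy is rolled out, z up; the point is 75 mm above the bench
- mark (a point): centre, at bench level, of the yellow outline (190 x 130 mm, flat, on a flat black mat) on which the caddy must stand centred; x points into the bay (where the caddy's nose must point), y left, z up
- riser_edge (a point): middle of the near lower edge of the fixed clear riser shelf over the bay, 35 mm ahead (x) of the mark, 128 mm above the bench; same axes as the mark. The shelf runs from here 110 mm to +x, is 8 mm thick, 270 mm wide, on four posts at y = +-127 mm; three grip rolls stand on it, to 186 mm above the bench
- button_pivot (a point): vertical pivot axis of the turnbutton, 125 mm behind (-x) and 120 mm to the right (-y) of the mark; 38 mm above the bench, on a fixed steel block 28 mm high. Same axes as the mark.
- turnbutton (a joint): angle of the red turnbutton, a bar 18 mm wide, 30 to 46 mm above the bench; long arm 95 mm from the pivot, short end 40 mm. 0: long arm points to -x of the mark, beside the lane. Grows clockwise seen from above to a stop at 1.57: long arm points to +y of the mark, across the lane behind the tail. Starts at 0 to 0.3. Under 1 N at the fin turns it; stays where left.
- button_fin (a point): the black upright fin on the turnbutton's long arm, 60 mm from the pivot: 40 mm long (along the arm, x), 12 mm thick (y), from 45 to 87 mm above the bench; this point is at its centre, 70 mm above the bench
- reel: bystander: loose orange reel, 84 mm across, 50 mm high; origin under its centre
- grip_can: bystander: loose can with green band, 54 mm across, 110 mm high; origin under its centre
- grip_pack: bystander: loose white pack 100 x 75 mm, 34 mm high, with three yellow rolls; origin under its centre
Mind the look-alikes: they are no part of the job. Of the things that look like the caddy, the middle-sized one is meant.

How it is judged:
On the way, in this order (a step that is already met when the one before it is completed fails the run):
1. the caddy is rolled out with its tail bar more than 60 mm from the machine's face, both castors trail within 20 degrees of straight, and it is let go and at rest (x of tail_bar in the frame of console_face above 0.06 m and angle between the x axis of each of wheel_left, wheel_right and the x axis of caddy_center, either way round below 0.35 rad and x of each of wheel_left, wheel_right in the frame of caddy_center below 0.05 m and contact force between caddy and the fingers below 0.2 N and linear speed of caddy below 0.02 m/s), for 0.2 s.
2. the caddy stands on the outline, nose in, castors trailing, let go and at rest, the turnbutton not yet across (x of caddy_center in the frame of mark between -0.02 and 0.02 m and y of caddy_center in the frame of mark between -0.018 and 0.018 m and angle between the x axis of caddy_center and the x axis of mark, either way round below 0.14 rad and x of tow_tab in the frame of mark above 0 m and angle between the x axis of each of wheel_left, wheel_right and the x axis of caddy_center, either way round below 0.35 rad and x of each of wheel_left, wheel_right in the frame of caddy_center below 0.05 m and contact force between caddy and the fingers below 0.2 N and linear speed of caddy below 0.02 m/s and value of joint turnbutton below 1.2 rad), for 0.2 s.
At the end, for the whole second after the job is handed in: the caddy's middle is within 20 mm along and 18 mm across of the centre of the yellow outline, nose into the bay within 8 degrees, both castors trailing within 20 degrees of straight, at rest and released, and the turnbutton is turned to more than 1.35 rad (x of caddy_center in the frame of mark between -0.02 and 0.02 m and y of caddy_center in the frame of mark between -0.018 and 0.018 m and angle between the x axis of caddy_center and the x axis of mark, either way round below 0.14 rad and x of tow_tab in the frame of mark above 0 m and angle between the x axis of each of wheel_left, wheel_right and the x axis of caddy_center, either way round below 0.35 rad and x of each of wheel_left, wheel_right in the frame of caddy_center below 0.05 m and contact force between caddy and the fingers below 0.2 N and linear speed of caddy below 0.02 m/s and value of joint turnbutton above 1.35 rad); the robot touches nothing.
It fails at once if the caddy is lifted (more than 15 mm) or tipped (more than 0.2 rad) (height (world z) of caddy above 0.015 m or angle between caddy_center's own z axis and vertical above 0.2 rad).
It fails at once if a bystander is moved more than 25 mm (distance of any of reel, grip_can, grip_pack from where it was at the start of the episode above 0.025 m).
It also fails if it takes over 67 s, if anything falls off the work surface, if the arm or the gripper's body presses on something with over 40 N, if the wrist force passes 120 N, or if a joint passes its speed limit or range.

ROBOT

A 7-joint arm with a two-finger parallel gripper is mounted at the origin on the work surface. World frame = base frame: x ahead of the robot, y to its left, z up, the work surface at z = 0. Lengths are in m, angles in rad, forces in N, time in s.
With the tool pointing down it reaches from about 0.4 to 0.925 m from the base axis. Payload 5.6 kg.
Tool frame: the origin (TCP) lies at the very end of the fingers, on their centre line; the grasp point (between the pads) lies hold_point_z behind it (hold_point_z is the distance from the TCP to the grasp point, in m); z points along the fingers, y is the direction in which the jaws open and shut (so a half turn about z gives the same grasp; the last joint's range is limited). The gripper opens to 85 mm and grips with 20 to 120 N. Pads are 22 mm wide; open, the fingers measure 114 mm over their backs; the gripper's body (76 mm by 85 mm) begins 54 mm behind the grasp point. The pads swing forward as they close: fully open they stand 13 mm farther back than shut.
Start: joints at [-1.321, 0.468, -0.012, 1.603, 0.006, 1.071, -0.056], TCP at [0.188, 0.622, 0.231] pointing down, gripper open.
Joint ranges: [-2.53, 2.53], [-0.31, 2.02], [-1.57, 1.55], [0.28, 2.44], [-1.29, 4.43], [0.15, 1.84], [-2.92, 2.92]. Speed limits (rad/s): [2.57, 2.57, 3.14, 3.14, 3.14, 3.14, 3.14].

INTERFACE

Orientations are given as a rotation vector (axis times angle).
In Python, from workcell import * gives the robot as it stands.
- The arm moves only by the tool jog_arm, never from a script. Its argument "commands" is a list that holds one entry, the list of rows, each a list of 7 numbers: the shift along the tool's x, y, z in cm, then the turn, a rotation vector about the tool's x, y, z in degrees, then the opening in per cent of the stroke, from 0 (shut) to 100 (fully open). In form: [[[tx, ty, tz, rx, ry, rz, grip], ...]]. A call has 1 to 12 rows; each row shifts and turns the pose as measured when the row begins, along the tool's axes as they then stand; what a row does not reach is not made up. A row lasts 1/8 s, in which the tool goes at most 62.5 mm and 10.7 degrees, less where a joint would pass 70% of its speed; a pose out of reach is approached as far as the arm can. A call with a gripper value outside its range is refused whole. The fingers move at their own pace and stop on an object; the grip force is fixed at half the most. Time passes only in rows, so rows that do not move let the fingers close. It gives the time, the measured TCP pose, the force and the opening at its end, in the units of the state.
- read_state(): the state, without advancing time (a new reading comes with each control period).
- snapshot(name): name is "scene" or "top" or "wrist"; returns (picture, depth): 480x640x3 uint8, red, green, blue; 480x640 float32, m along the optical axis (not along the pixel's ray), 0 where there is no reading.
- camera_model(name): a dict with "K" (3x3 intrinsics, pixels), "rvec" (rotation vector, rad) and "tvec" (3), from world to camera coordinates, as OpenCV has them. Camera axes: x right, y down, z forward; pixel columns grow to the right and rows downward; lengths in m; the calibration is good to about 2 mm. The wrist camera is an equidistant fisheye: a pixel r from the principal point sees the ray r / f radians off the axis. A picture is of the moment at which its call begins: read the wrist's pose just before it. camera_model takes no time and is no camera call; for the wrist camera it gives the pose at the moment of the call.
- job_done(): hands the job in, once; it reports no verdict.
The state is a dict: "time_s": time; "q": joint angles; "qvel": joint speeds; "joint_torque": joint torques, N m; "eef_pos": TCP position; "tcp_rot": TCP orientation; "ft_force": force on the tool from outside, world axes, zero at the start; "moment": the same for the moment, N m; "opening": finger opening in m.
Only numpy, scipy, OpenCV 4.12 (cv2) and the standard library are available. Lean on these libraries where they do the work, as an engineer would, in place of code of your own. Each camera call takes 0.05 s, during which the arm holds its last target.

## Working session

There is one attempt and no reset: what is moved stays moved. The work goes in short steps, Python scripts to look and compute and a tool call to move; the robot and the scene stay as the last step left them, time stands still between calls to the robot, and variables do not carry over. Pictures are saved under pics/ and viewed, and the job is handed in when it is done.

Besides the shell and the picture viewer there is one more tool, called after ">>>" as a command line: name --argument value ..., lists and objects as JSON in quotes. jog_arm: Moves the arm, as the interface text tells. Its arguments: {"type":"object","properties":{"commands":{"type":"array","items":{"type":"array","items":{"type":"array","items":{"type":"number"}}}}},"required":["commands"]}

```bash
mkdir -p pics; ls; cat > h.py <<'E'
from workcell import *
import numpy as np, cv2
from scipy.spatial.transform import Rotation as R
def cam(n):
    m=camera_model(n);return np.array(m["K"]),R.from_rotvec(np.array(m["rvec"]).ravel()).as_matrix(),np.array(m["tvec"]).ravel()
def save(n,f):
    p,d=snapshot(n);cv2.imwrite("pics/"+f+".png",p[:,:,::-1]);np.save("pics/"+f+".npy",d);return p,d
def cloud(n,d):
    K,Rm,t=cam(n);v,u=np.mgrid[0:480,0:640]
    c=np.stack([(u-K[0,2])/K[0,0]*d,(v-K[1,2])/K[1,1]*d,d],-1)
    return (c-t)@Rm
E
python3 - <<'E'
from h import *
for n in("scene","top","wrist"): save(n,n+"0"); 
print(read_state()); print(camera_model("top"),camera_model("scene"))
E
```

```text
pics
{'time_s': 0.15, 'q': array([-1.32103386,  0.46818016, -0.01162505,  1.60339713,  0.00599119,
        1.07139694, -0.05631003]), 'qvel': array([ 0.00041477,  0.00020645,  0.00011362, -0.00364255,  0.00144195,
       -0.00135981, -0.00203678]), 'joint_torque': array([ 8.54400569e-04, -5.32801580e+01,  2.14121357e-02, -2.51554763e+01,
        1.14321031e-02,  5.57521766e-03, -2.15656421e-06]), 'eef_pos': array([0.18751145, 0.62192709, 0.23055993]), 'tcp_rot': array([-4.58305881e-01, -3.10786990e+00,  2.10832282e-03]), 'ft_force': array([-1.41235736, -0.53370599,  0.36250838]), 'moment': array([-0.05541146,  0.01678574, -0.01829088]), 'opening': 0.08528856104041878}
{'K': array([[567.22148568,   0.        , 309.8709068 ],
       [  0.        , 567.22148568, 248.18227682],
       [  0.        ,   0.        ,   1.        ]]), 'rvec': array([ 2.2045774 , -2.18605639,  0.03562097]), 'tvec': array([-0.03884146,  0.55218836,  1.13877693])} {'K': array([[437.56390306,   0.        , 317.35547427],
       [  0.        , 437.56390306, 242.65720734],
       [  0.        ,   0.        ,   1.        ]]), 'rvec': array([ 1.13686454,  2.44204966, -0.90184618]), 'tvec': array([ 0.37931458, -0.21891949,  1.34981813])}
```

View pics/top0.png

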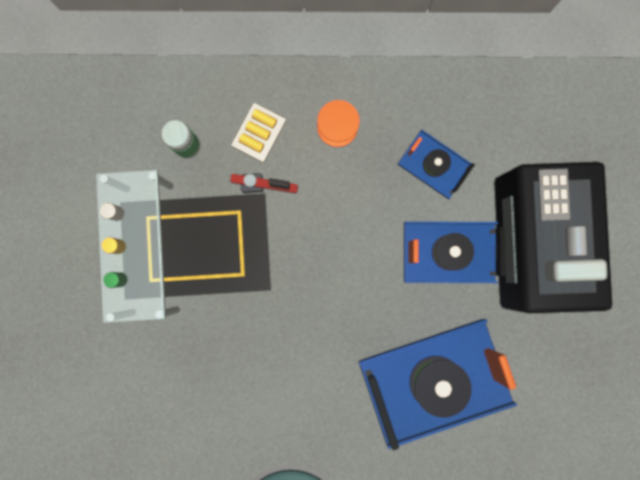

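View pics/scene0.png

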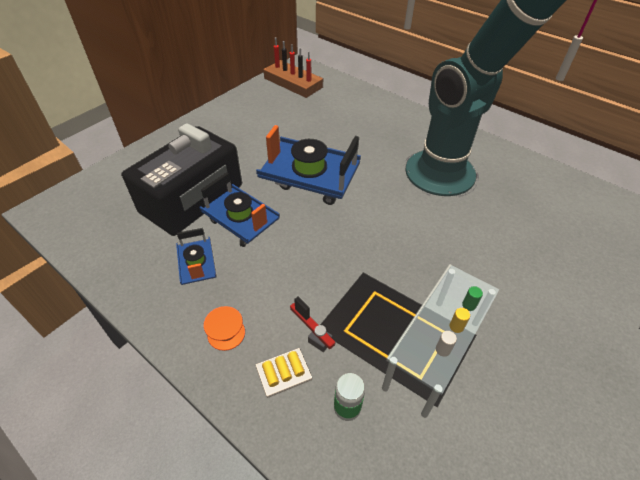

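View pics/wrist0.png

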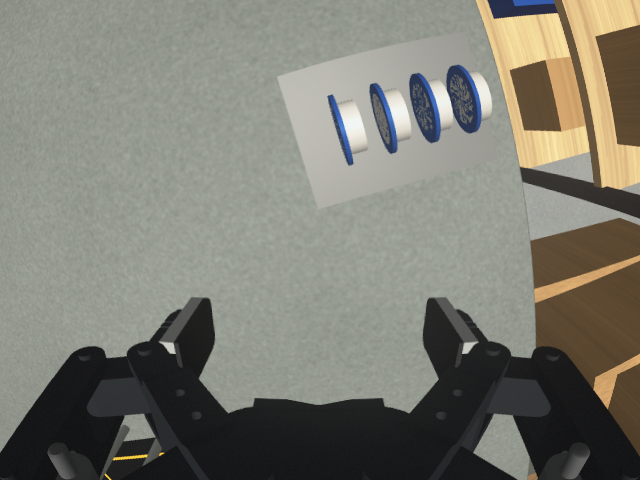

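In the top view there are three blue caddies: a small one at (436,162), a middle-sized one at (452,252) in front of the console, and a large one at (440,385). The middle-sized one with its tail at the machine is the one meant. The mark is at about (195,245), the turnbutton pivot at (250,182), and its fin at (278,184). I'll confirm the caddy in a crop and measure.

```bash
cat > m.py <<'E'
from h import *
d=np.load("pics/top0.npy");P=cloud("top",d);p=cv2.imread("pics/top0.png")
hsv=cv2.cvtColor(p,cv2.COLOR_BGR2HSV)
np.set_printoptions(precision=4,suppress=True)
def reg(name,mask,zmin,zmax):
    Q=P[mask&(d>0)];Q=Q[(Q[:,2]>zmin)&(Q[:,2]<zmax)]
    r=cv2.minAreaRect((Q[:,:2]*1000).astype(np.float32))
    print(name,len(Q),"mean",Q.mean(0),"med z",np.median(Q[:,2]),"rect",np.round(r[0],1),np.round(r[1],1),round(r[2],2));return Q
v,u=np.mgrid[0:480,0:640]
box=lambda a,b,c,e:(u>=a)&(u<=b)&(v>=c)&(v<=e)
H,S,V=hsv[...,0],hsv[...,1],hsv[...,2]
reg("bench",box(300,380,340,440)&box(300,350,340,440),-1,1)
reg("deck",box(398,502,215,290)&(H>100)&(H<125)&(S>100),0.0,.07)
reg("tab",box(405,425,235,268)&(H<12)&(S>150),.09,.13)
reg("hub",box(448,464,244,260)&(V>180)&(S<60),.05,.13)
reg("yellow",box(140,250,205,285)&(H>18)&(H<35)&(S>120),-.02,.02)
reg("yellow_right half",box(166,250,205,285)&(H>18)&(H<35)&(S>120),-.02,.02)
reg("red",box(225,305,165,200)&((H<8)|(H>172))&(S>130),.02,.06)
reg("fin",box(260,300,170,195)&(V<60),.06,.11)
reg("pivotcap",box(240,262,170,192)&(S<60)&(V>90),.04,.12)
print("console edges")
for yy in(200,230,280):
  for xx in(495,500,505,515,530): print(yy,xx,P[yy,xx])
E
python3 m.py; python3 -c "
import cv2
a=cv2.imread('pics/top0.png')[100:320,380:620];cv2.imwrite('pics/c1.png',cv2.resize(a,None,fx=2.7,fy=2.7,interpolation=2))
a=cv2.imread('pics/top0.png')[150:320,90:310];cv2.imwrite('pics/c2.png',cv2.resize(a,None,fx=3,fy=3,interpolation=2))"
```

```text
bench 5125 mean [ 0.2661 -0.0672  0.0011] med z 0.0010816000975658083 rect [265.9 -67.2] [202.4 101.8] 0.4
deck 3939 mean [ 0.5463 -0.3113  0.0436] med z 0.04303426017138632 rect [ 548.8 -315.2] [123.3 192.1] 0.53
tab 123 mean [ 0.5456 -0.2294  0.1072] med z 0.10777844192354527 rect [ 545.8 -229.6] [ 9.5 39.3] 88.98
hub 92 mean [ 0.546  -0.3093  0.0856] med z 0.0852678632846289 rect [ 546.  -309.4] [19.2 18.9] 40.94
yellow 1058 mean [0.5588 0.1651 0.0027] med z 0.0027006293067799326 rect [557.1 185.6] [138.2 166. ] 3.97
yellow_right half 1028 mean [0.5581 0.1621 0.0027] med z 0.002691061982524218 rect [557.2 183.9] [138.2 162.6] 3.97
red 278 mean [0.6787 0.0611 0.0475] med z 0.047094245425489095 rect [679.5  57.9] [131.1  17. ] 80.3
fin 17 mean [0.6679 0.0229 0.0852] med z 0.0852611891376931 rect [668.1  22.8] [26.9  1.7] 82.35
pivotcap 122 mean [0.6831 0.0855 0.0527] med z 0.0529128650196711 rect [683.1  85.3] [22.2 22.3] 89.68
console edges
200 495 [ 0.6525 -0.4066  0.0187]
200 500 [ 0.6482 -0.4059  0.052 ]
200 505 [ 0.6435 -0.4032  0.0892]
200 515 [ 0.6378 -0.4063  0.1339]
200 530 [ 0.6354 -0.426   0.1536]
230 495 [ 0.5868 -0.3856  0.0843]
230 500 [ 0.5852 -0.3879  0.1062]
230 505 [ 0.5873 -0.406   0.0799]
230 515 [ 0.584  -0.4092  0.1249]
230 530 [ 0.5818 -0.4249  0.1553]
280 495 [ 0.4913 -0.4104  0.0044]
280 500 [ 0.4916 -0.4128  0.028 ]
280 505 [ 0.492  -0.4122  0.0596]
280 515 [ 0.4929 -0.4105  0.1193]
280 530 [ 0.4934 -0.426   0.1508]
```

```bash
ls pics
```

```text
c1.png
c2.png
scene0.npy
scene0.png
top0.npy
top0.png
wrist0.npy
wrist0.png
```

View pics/c1.png

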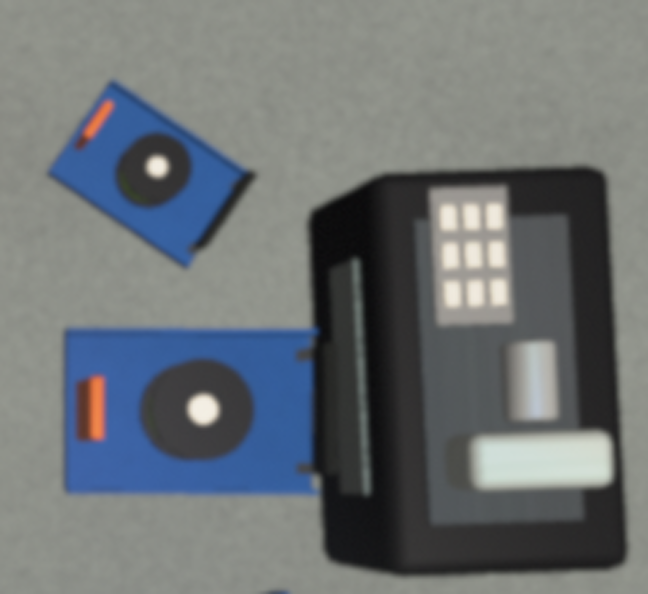

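View pics/c2.png

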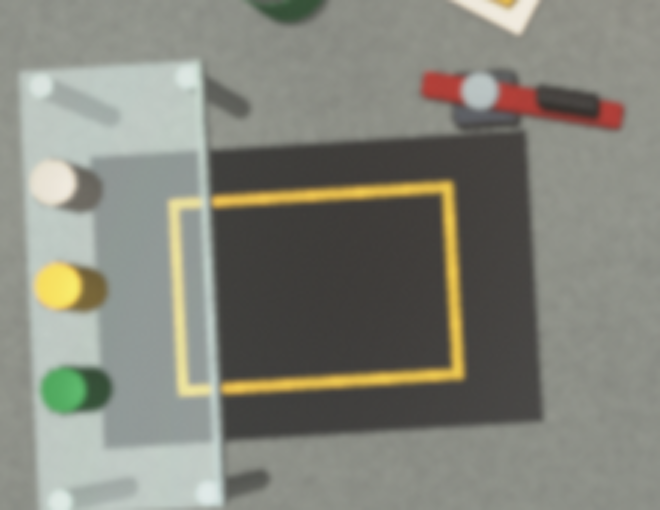

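The crop shows the middle caddy (deck about 192 x 123 mm by depth, nose tab to the left, tail bar hidden under the console edge), which matches the stated 180 x 120. Next I'll fit the mark and find the remaining parameters.

```bash
python3 - <<'E'
from h import *
import workcell
print([n for n in dir(workcell) if not n.startswith('_')]); print(getattr(workcell,'hold_point_z',None), read_state().get('hold_point_z'))
K,Rm,t=cam("top");C=-Rm.T@t
def pl(u,v,z):
    r=Rm.T@np.array([(u-K[0,2])/K[0,0],(v-K[1,2])/K[1,1],1]);return (C+r*(z-C[2])/r[2])
c=[pl(90+a/3,150+b/3,.0027) for a,b in[(168,199),(453,181),(465,380),(180,396)]]
c=np.array(c)[:,:2];print(c,c.mean(0)); 
e=(c[0]+c[3]-c[1]-c[2])/2;print(np.linalg.norm(e),np.degrees(np.arctan2(e[1],e[0])))
e=(c[0]+c[1]-c[3]-c[2])/2;print(np.linalg.norm(e),np.degrees(np.arctan2(e[1],e[0])))
# riser rolls/posts from depth
d=np.load("pics/top0.npy");P=cloud("top",d)
for uv in[(110,200),(110,245),(114,280),(150,200),(155,250)]: print(uv,P[uv[1],uv[0]])
for uv in[(440,385),(503,370),(384,410),(177,140)]: print(uv,P[uv[1],uv[0]])
E
```

```text
['IKError', 'camera_model', 'hold_point_z', 'job_done', 'read_state', 'snapshot']
0.0187 None
[[0.61556526 0.30304976]
 [0.62941711 0.10786851]
 [0.49358235 0.0978224 ]
 [0.48100295 0.29204233]] [0.55489192 0.20019575]
0.19514858964896586 93.88308811716429
0.13560773280114136 4.452154561173083
(110, 200) [0.63201233 0.32914964 0.1363305 ]
(110, 245) [0.54777234 0.30896915 0.18646978]
(114, 280) [0.48757856 0.29997754 0.18834053]
(150, 200) [0.63261397 0.25628316 0.13585208]
(155, 250) [0.54156559 0.24473544 0.13791555]
(440, 385) [ 0.30185255 -0.27302666  0.12192108]
(503, 370) [ 0.33563237 -0.37575823  0.15576008]
(384, 410) [ 0.26424137 -0.16769533  0.15651578]
(177, 140) [0.74796796 0.2142726  0.11495203]
```

```bash
cat >> h.py <<'E'
def yaw(Rm): return np.degrees(np.arctan2(Rm[1,1],Rm[0,1]))
def plan(tg,grip,start=None):
    s=read_state();p=np.array(s["eef_pos"]);Q=R.from_rotvec(s["tcp_rot"]).as_matrix()
    print("t",round(s["time_s"],2),"pos",p.round(4),"yaw",round(yaw(Q),2),"tilt",np.round(Q[:2,2],4),"F",np.round(s["ft_force"],1),"open",round(s["opening"],4))
    rows=[]
    for x,y,z,ps,n in tg:
        a=np.radians(ps);T=np.array([[-np.sin(a),np.cos(a),0],[np.cos(a),np.sin(a),0],[0,0,-1.]]).T
        dr=R.from_matrix(Q.T@T).as_rotvec();p0=p.copy();Q0=Q
        for i in range(n):
            pn=p0+(np.array([x,y,z])-p0)*(i+1)/n
            Qn=Q0@R.from_rotvec(dr*(i+1)/n).as_matrix()
            rows.append(list(np.round(Q.T@(pn-p)*100,2))+list(np.round(np.degrees(R.from_matrix(Q.T@Qn).as_rotvec()),1))+[grip]);p,Q=pn,Qn
    for r in rows: print([float(x) for x in r])
E
python3 - <<'E'
from h import *
plan([(0.45,.35,.26,90,6),(0.546,-.05,.26,90,8),(0.546,-.2294,.15,90,5)],45)
E
```

```text
t 0.15 pos [0.1875 0.6219 0.2306] yaw 73.22 tilt [-0.0003 -0.0013] F [-1.4 -0.5  0.4] open 0.0853
[-5.5, -3.08, -0.49, -0.0, -0.0, -2.8, 45.0]
[-5.34, -3.34, -0.49, -0.0, -0.0, -2.8, 45.0]
[-5.17, -3.6, -0.49, -0.0, -0.0, -2.8, 45.0]
[-4.99, -3.85, -0.49, -0.0, -0.0, -2.8, 45.0]
[-4.8, -4.08, -0.49, -0.0, -0.0, -2.8, 45.0]
[-4.59, -4.31, -0.49, -0.0, -0.0, -2.8, 45.0]
[-1.2, -5.0, 0.0, -0.0, -0.0, -0.0, 45.0]
[-1.2, -5.0, 0.0, -0.0, -0.0, -0.0, 45.0]
[-1.2, -5.0, 0.0, -0.0, -0.0, -0.0, 45.0]
[-1.2, -5.0, 0.0, -0.0, -0.0, -0.0, 45.0]
[-1.2, -5.0, 0.0, -0.0, -0.0, -0.0, 45.0]
[-1.2, -5.0, 0.0, -0.0, -0.0, -0.0, 45.0]
[-1.2, -5.0, 0.0, -0.0, -0.0, -0.0, 45.0]
[-1.2, -5.0, 0.0, -0.0, -0.0, -0.0, 45.0]
[-0.0, -3.59, 2.2, 0.0, 0.0, 0.0, 45.0]
[-0.0, -3.59, 2.2, 0.0, 0.0, 0.0, 45.0]
[-0.0, -3.59, 2.2, 0.0, 0.0, 0.0, 45.0]
[-0.0, -3.59, 2.2, 0.0, 0.0, 0.0, 45.0]
[-0.0, -3.59, 2.2, 0.0, 0.0, 0.0, 45.0]
```

>>> jog_arm --commands '[[[-5.5,-3.1,-0.5,0,0,-2.8,45],[-5.3,-3.3,-0.5,0,0,-2.8,45],[-5.2,-3.6,-0.5,0,0,-2.8,45],[-5,-3.9,-0.5,0,0,-2.8,45],[-4.8,-4.1,-0.5,0,0,-2.8,45],[-4.6,-4.3,-0.5,0,0,-2.8,45],[-1.2,-5,0,0,0,0,45],[-1.2,-5,0,0,0,0,45],[-1.2,-5,0,0,0,0,45],[-1.2,-5,0,0,0,0,45]]]'

```text
time_s: 1.4
eef_pos: [0.5016, 0.149, 0.2578]
tcp_rot: [0.03, -3.139, 0.004]
ft_force: [1.3, 0.3, 0.9]
opening: 0.0381
```

```bash
python3 - <<'E'
from h import *
plan([(0.546,-.05,.26,90,4),(0.546,-.2294,.15,90,5)],45)
E
```

```text
t 1.4 pos [0.5016 0.149  0.2578] yaw 91.11 tilt [-0.0024 -0.0026] F [1.3 0.3 0.9] open 0.0381
[-1.01, -4.99, -0.04, -0.0, -0.0, 0.3, 45.0]
[-1.04, -4.99, -0.05, -0.0, -0.0, 0.3, 45.0]
[-1.06, -4.98, -0.05, -0.0, -0.0, 0.3, 45.0]
[-1.09, -4.98, -0.05, -0.0, -0.0, 0.3, 45.0]
[-0.0, -3.59, 2.2, -0.0, -0.0, -0.0, 45.0]
[-0.0, -3.59, 2.2, -0.0, -0.0, -0.0, 45.0]
[-0.0, -3.59, 2.2, -0.0, -0.0, -0.0, 45.0]
[-0.0, -3.59, 2.2, -0.0, -0.0, -0.0, 45.0]
[-0.0, -3.59, 2.2, -0.0, -0.0, -0.0, 45.0]
```

Tracking is good.

>>> jog_arm --commands '[[[-1,-5,0,0,0,0.3,45],[-1,-5,0,0,0,0.3,45],[-1.1,-5,0,0,0,0.3,45],[-1.1,-5,0,0,0,0.2,45],[0,-3.6,2.2,0,0,0,45],[0,-3.6,2.2,0,0,0,45],[0,-3.6,2.2,0,0,0,45],[0,-3.6,2.2,0,0,0,45],[0,-3.6,2.2,0,0,0,45],[0,0,0,0,0,0,45]]]'

```text
time_s: 2.65
eef_pos: [0.5446, -0.2481, 0.1446]
tcp_rot: [-0.011, -3.139, 0.005]
ft_force: [0.1, 0.3, -1.3]
opening: 0.0385
```

```bash
python3 - <<'E'
from h import *
save("wrist","w1"); save("scene","s1")
plan([(0.546,-.2294,.072,90.2,6)],45)
E
```

```text
t 2.75 pos [ 0.5466 -0.2448  0.1461] yaw 89.87 tilt [ 0.0008 -0.0021] F [ 1.2 -0.2  0.2] open 0.0387
[0.01, 0.26, 1.24, -0.0, 0.0, -0.1, 45.0]
[0.01, 0.26, 1.24, -0.0, 0.0, -0.1, 45.0]
[0.01, 0.26, 1.24, -0.0, 0.0, -0.1, 45.0]
[0.01, 0.26, 1.24, -0.0, 0.0, -0.1, 45.0]
[0.01, 0.26, 1.24, -0.0, 0.0, -0.1, 45.0]
[0.01, 0.26, 1.24, -0.0, 0.0, -0.1, 45.0]
```

View pics/w1.png

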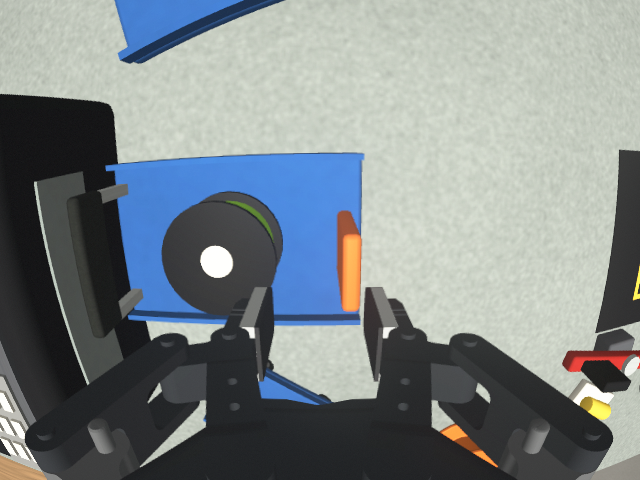

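View pics/s1.png

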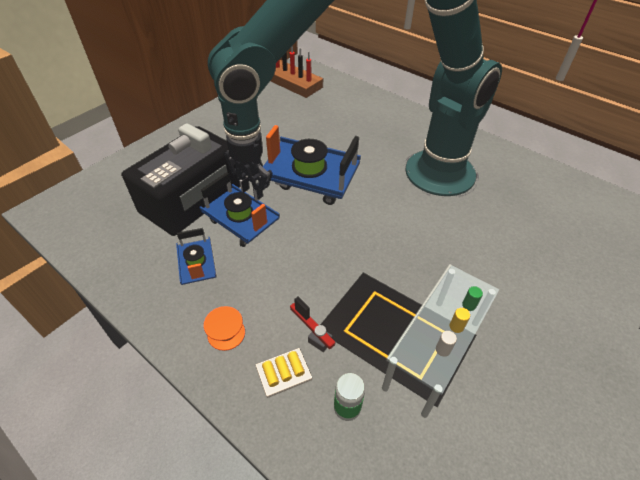

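The wrist view shows the orange tab at (350,260) just ahead of the jaws, and the tail bar near the machine at (92,262). I'll shift 15 mm forward, descend and close.

>>> jog_arm --commands '[[[0,1.5,0,0,0,-0.3,45],[0,0,0.4,0,0,0,45],[0,0.05,1.5,0,0,0,45],[0,0,1.5,0,0,0,45],[0,0,1.5,0,0,0,45],[0,0,1.5,0,0,0,45],[0,0,1.0,0,0,0,45]]]'

```text
time_s: 3.62
eef_pos: [0.5486, -0.2236, 0.0685]
tcp_rot: [-0.016, 3.138, -0.001]
ft_force: [0.3, 0.5, 0.7]
opening: 0.038
```

```bash
python3 - <<'E'
from h import *
save("wrist","w2")
plan([(0.546,-.2294,.072,90.2,1)],45)
E
```

```text
t 3.67 pos [ 0.5479 -0.2233  0.0674] yaw 90.58 tilt [ 0.0016 -0.0001] F [-0.6  0.8 -0.9] open 0.038
[0.19, -0.61, -0.46, -0.0, 0.1, 0.4, 45.0]
```

View pics/w2.png

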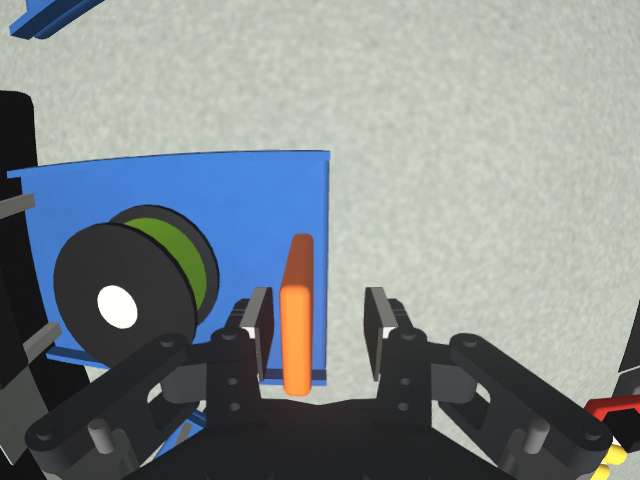

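The tab at (297,340) sits between the pads, about 6 mm nearer the left one. I'll centre it and close.

>>> jog_arm --commands '[[[0.1,-0.6,-0.2,0,0,0.3,45],[0,0,0,0,0,0,25],[0,0,0,0,0,0,0],[0,0,0,0,0,0,0],[0,0,0,0,0,0,0],[0,0,0,0,0,0,0]]]'

```text
time_s: 4.42
eef_pos: [0.5471, -0.2304, 0.07]
tcp_rot: [-0.006, 3.139, -0.001]
ft_force: [0.6, 0.1, -2.3]
opening: 0.0095
```

```bash
python3 - <<'E'
from h import *
plan([],0)
E
```

```text
t 4.42 pos [ 0.5471 -0.2304  0.07  ] yaw 90.22 tilt [ 0.0026 -0.0008] F [ 0.6  0.1 -2.3] open 0.0095
```

```bash
cat > tow.py <<'E'
from h import *
import sys
M=np.array([.555,.201]);sl=-np.tan(np.radians(4.1))
ye=-.03;y0=-.3684;x0=.5473;s0=-.0035
from scipy.interpolate import CubicHermiteSpline
S=CubicHermiteSpline([y0,ye],[x0,M[0]+(ye-M[1])*sl],[s0,sl])
def A(y): 
    return (S(y),S(y,1)) if y<ye else (M[0]+(y-M[1])*sl,sl)
def tcp(y,off):  # off: TCP ahead of axle
    x,s=A(y);a=np.arctan2(1,s);return x+off*np.cos(a),y+off*np.sin(a),np.degrees(a)
def run(off,step,n,z,yend,grip=0):
    s=read_state();p=s["eef_pos"]
    ys=np.linspace(-.5,.3,4001);yt=np.array([tcp(y,off)[1] for y in ys]);ya=np.interp(p[1],yt,ys)
    tg=[]
    for i in range(n):
        y=min(ya+step*(i+1),yend);X=tcp(y,off);tg.append((X[0],X[1],z,X[2],1))
        if y>=yend: break
    print("A y",ya);plan(tg,grip)
if __name__=="__main__": run(.138,.01,12,.070,0.0)
E
python3 tow.py
```

```text
A y -0.3684090363411556
t 4.42 pos [ 0.5471 -0.2304  0.07  ] yaw 90.22 tilt [ 0.0026 -0.0008] F [ 0.6  0.1 -2.3] open 0.0095
[-0.21, 1.0, -0.0, -0.0, 0.2, 1.0, 0.0]
[-0.22, 1.0, -0.0, -0.0, -0.0, 0.9, 0.0]
[-0.21, 1.0, -0.0, 0.0, 0.0, 0.8, 0.0]
[-0.19, 1.0, -0.0, 0.0, 0.0, 0.8, 0.0]
[-0.17, 1.0, -0.0, 0.0, 0.0, 0.7, 0.0]
[-0.16, 1.0, -0.0, 0.0, 0.0, 0.6, 0.0]
[-0.14, 1.0, -0.0, 0.0, 0.0, 0.6, 0.0]
[-0.12, 1.0, -0.0, 0.0, 0.0, 0.5, 0.0]
[-0.11, 1.0, -0.0, 0.0, 0.0, 0.4, 0.0]
[-0.09, 1.01, -0.0, 0.0, 0.0, 0.4, 0.0]
[-0.08, 1.01, -0.0, 0.0, 0.0, 0.3, 0.0]
[-0.06, 1.01, -0.0, 0.0, 0.0, 0.2, 0.0]
```

>>> jog_arm --commands '[[[-0.1,1.0,0,0,0,0.5,0],[-0.2,1.0,0,0,0,0.9,0],[-0.2,1.0,0,0,0,0.8,0],[-0.2,1.0,0,0,0,0.8,0],[-0.2,1.0,0,0,0,0.7,0],[-0.2,1.0,0,0,0,0.6,0],[-0.1,1.0,0,0,0,0.6,0],[-0.1,1.0,0,0,0,0.5,0]]]'

```text
time_s: 5.42
eef_pos: [0.5644, -0.145, 0.07]
tcp_rot: [0.151, 3.136, -0.0]
ft_force: [0.1, -1.2, -2.4]
opening: 0.0095
```

```bash
python3 tow.py
```

```text
A y -0.2822617295148295
t 5.42 pos [ 0.5644 -0.145   0.07  ] yaw 84.47 tilt [ 0.0022 -0.0004] F [ 0.1 -1.2 -2.4] open 0.0095
[-0.3, 1.02, -0.0, -0.0, 0.1, 0.8, 0.0]
[-0.08, 1.01, -0.0, 0.0, 0.0, 0.3, 0.0]
[-0.07, 1.01, -0.0, -0.0, 0.0, 0.3, 0.0]
[-0.05, 1.01, -0.0, -0.0, 0.0, 0.2, 0.0]
[-0.03, 1.01, -0.0, -0.0, 0.0, 0.1, 0.0]
[-0.02, 1.01, -0.0, -0.0, 0.0, 0.1, 0.0]
[-0.0, 1.01, -0.0, 0.0, -0.0, 0.0, 0.0]
[0.02, 1.01, -0.0, 0.0, -0.0, -0.1, 0.0]
[0.03, 1.01, -0.0, 0.0, -0.0, -0.1, 0.0]
[0.05, 1.01, -0.0, 0.0, -0.0, -0.2, 0.0]
[0.06, 1.01, -0.0, 0.0, -0.0, -0.3, 0.0]
[0.08, 1.01, -0.0, 0.0, -0.0, -0.3, 0.0]
```

>>> jog_arm --commands '[[[-0.2,1.0,0,0,0,0.5,0],[-0.15,1.0,0,0,0,0.4,0],[-0.1,1.0,0,0,0,0.3,0],[-0.05,1.0,0,0,0,0.2,0],[0,1.0,0,0,0,0.1,0],[0,1.0,0,0,0,0.1,0],[0,1.0,0,0,0,0,0],[0,1.0,0,0,0,-0.1,0],[0,1.0,0,0,0,-0.1,0]]]'

```text
time_s: 6.55
eef_pos: [0.5807, -0.0499, 0.0699]
tcp_rot: [0.194, 3.134, 0.0]
ft_force: [-1.2, 0.1, -1.4]
opening: 0.0092
```

```bash
python3 tow.py
```

```text
A y -0.18681934476329196
t 6.55 pos [ 0.5807 -0.0499  0.0699] yaw 82.9 tilt [ 0.0014 -0.    ] F [-1.2  0.1 -1.4] open 0.0092
[0.05, 1.01, -0.01, 0.0, 0.1, -0.3, 0.0]
[0.07, 1.01, -0.0, -0.0, -0.0, -0.3, 0.0]
[0.09, 1.01, 0.0, 0.0, -0.0, -0.4, 0.0]
[0.11, 1.01, 0.0, 0.0, -0.0, -0.4, 0.0]
[0.12, 1.0, 0.0, 0.0, -0.0, -0.5, 0.0]
[0.14, 1.0, 0.0, 0.0, -0.0, -0.6, 0.0]
[0.15, 1.0, 0.0, 0.0, 0.0, -0.6, 0.0]
[0.17, 1.0, 0.0, 0.0, 0.0, -0.7, 0.0]
[0.19, 1.0, 0.0, 0.0, 0.0, -0.8, 0.0]
[0.2, 1.0, 0.0, 0.0, 0.0, -0.8, 0.0]
[0.22, 1.0, 0.0, 0.0, 0.0, -0.9, 0.0]
[0.24, 1.0, 0.0, 0.0, 0.0, -1.0, 0.0]
```

>>> jog_arm --commands '[[[0.05,1.0,0,0,0,-0.3,0],[0.05,1.0,0,0,0,-0.3,0],[0.1,1.0,0,0,0,-0.4,0],[0.1,1.0,0,0,0,-0.4,0],[0.1,1.0,0,0,0,-0.5,0],[0.15,1.0,0,0,0,-0.6,0],[0.15,1.0,0,0,0,-0.6,0],[0.15,1.0,0,0,0,-0.7,0]]]'

```text
time_s: 7.55
eef_pos: [0.58, 0.0363, 0.0699]
tcp_rot: [0.083, 3.139, 0.0]
ft_force: [-0.7, -0.4, -1.0]
opening: 0.0089
```

```bash
python3 tow.py
```

```text
A y -0.10146800239537544
t 7.55 pos [0.58   0.0363 0.0699] yaw 86.96 tilt [0.0013 0.0001] F [-0.7 -0.4 -1. ] open 0.0089
[0.29, 0.99, -0.01, 0.0, 0.1, -0.9, 0.0]
[0.21, 1.0, 0.0, 0.0, -0.0, -0.9, 0.0]
[0.23, 1.0, 0.0, 0.0, 0.0, -0.9, 0.0]
[0.25, 1.0, 0.0, 0.0, 0.0, -1.0, 0.0]
[0.26, 1.0, 0.0, 0.0, 0.0, -1.1, 0.0]
[0.28, 1.0, 0.0, 0.0, 0.0, -1.1, 0.0]
[0.29, 1.0, 0.0, 0.0, 0.0, -1.2, 0.0]
[0.05, 1.0, 0.0, -0.0, -0.0, -0.2, 0.0]
[0.0, 1.0, 0.0, -0.0, -0.0, 0.0, 0.0]
[-0.0, 1.0, 0.0, 0.0, 0.0, 0.0, 0.0]
[0.0, 0.15, 0.0, 0.0, 0.0, 0.0, 0.0]
```

>>> jog_arm --commands '[[[0.25,1.0,0,0,0,-0.8,0],[0.2,1.0,0,0,0,-0.9,0],[0.25,1.0,0,0,0,-0.9,0],[0.25,1.0,0,0,0,-1.0,0],[0.25,1.0,0,0,0,-1.1,0],[0.3,1.0,0,0,0,-1.1,0]]]'

```text
time_s: 8.3
eef_pos: [0.5651, 0.1008, 0.07]
tcp_rot: [-0.088, 3.138, 0.0]
ft_force: [0.9, -1.2, -3.1]
opening: 0.0094
```

```bash
python3 tow.py; python3 -c "
from h import *
save('top','t3')"
```

```text
A y -0.03694150373002807
t 8.3 pos [0.5651 0.1008 0.07  ] yaw 93.22 tilt [0.0024 0.0001] F [ 0.9 -1.2 -3.1] open 0.0094
[0.31, 1.01, -0.0, -0.0, 0.1, -0.9, 0.0]
[-0.0, 1.0, 0.0, 0.0, -0.0, 0.0, 0.0]
[0.0, 1.0, 0.0, -0.0, -0.0, 0.0, 0.0]
[0.0, 0.7, 0.0, 0.0, 0.0, 0.0, 0.0]
```

View pics/t3.png

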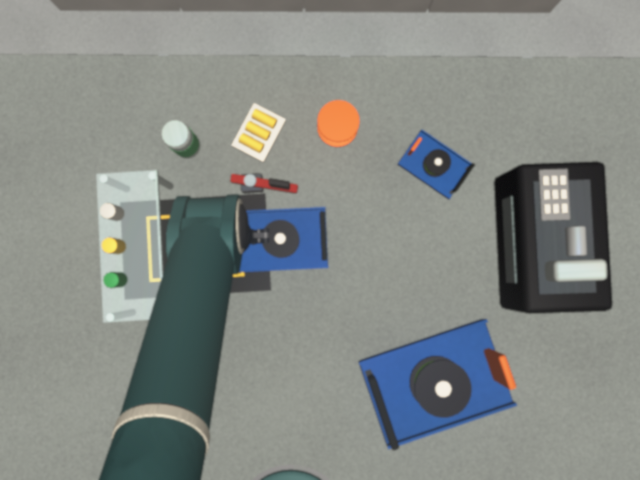

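The caddy follows on the lane axis, with its hub at (280,238). I'll make the last straight stretch, then release and back off upwards.

>>> jog_arm --commands '[[[0.3,1.0,0,0,0,-0.7,0],[0,1.0,0,0,0,0,0],[0,1.0,0,0,0,0,0],[0,0.6,0,0,0,0,0],[0,0,0,0,0,0,0],[0,0,0,0,0,0,20],[0,0,0,0,0,0,40],[0,0,0,0,0,0,40]]]'

```text
time_s: 9.35
eef_pos: [0.5596, 0.141, 0.0707]
tcp_rot: [-0.112, 3.136, 0.002]
ft_force: [-0.1, 0.1, 0.1]
opening: 0.0343
```

```bash
python3 -c "
from h import *
plan([],0);save('wrist','w4')"
```

```text
t 9.35 pos [0.5596 0.141  0.0707] yaw 94.1 tilt [0.0036 0.0016] F [-0.1  0.1  0.1] open 0.0343
```

View pics/w4.png

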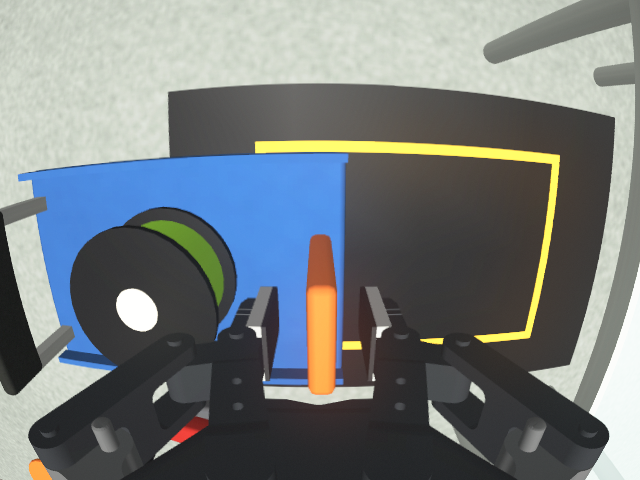

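Released: the tab at (321,340) stands free between the pads. I'll rise, move back over the tail bar, and look.

>>> jog_arm --commands '[[[0,0,0,0,0,0,40],[0,0,-2,0,0,0,40],[0,0,-3,0,0,0,40],[0,0,-4,0,0,0,45],[0,-4,-1,0,0,0,50],[0,-5,0,0,0,0,60],[0,-5,0,0,0,0,60],[0,-5,0,0,0,0,60],[0,-5,0,0,0,0,60]]]'

```text
time_s: 10.52
eef_pos: [0.5807, -0.0998, 0.185]
tcp_rot: [-0.127, 3.123, 0.008]
ft_force: [0.5, 0.8, 0.2]
opening: 0.0509
```

```bash
python3 - <<'E'
from h import *
plan([],0);save('wrist','w5');save('scene','s5');p,d=save('top','t5')
P=cloud("top",d);hsv=cv2.cvtColor(p,cv2.COLOR_RGB2HSV);H,S,V=[hsv[...,i] for i in range(3)]
v,u=np.mgrid[0:480,0:640]
for n,m,a,b in[("deck",(H>100)&(H<125)&(S>100)&(v<300)&(u<380),0.02,.07),("tab",(H<12)&(S>150)&(v>190)&(v<300)&(u<400),.09,.13)]:
    Q=P[m];Q=Q[(Q[:,2]>a)&(Q[:,2]<b)]
    if len(Q): print(n,len(Q),Q.mean(0).round(4),cv2.minAreaRect((Q[:,:2]*1000).astype(np.float32)))
E
```

```text
t 10.53 pos [ 0.5807 -0.0998  0.185 ] yaw 94.66 tilt [0.0159 0.0056] F [0.5 0.8 0.2] open 0.0509
deck 3745 [0.5631 0.0637 0.0437] ((563.2599487304688, 64.30703735351562), (120.32230377197266, 179.2781982421875), 4.273911952972412)
tab 138 [0.5572 0.1405 0.1064] ((557.60986328125, 141.34518432617188), (39.78074264526367, 9.83298110961914), 5.027153015136719)
```

View pics/w5.png

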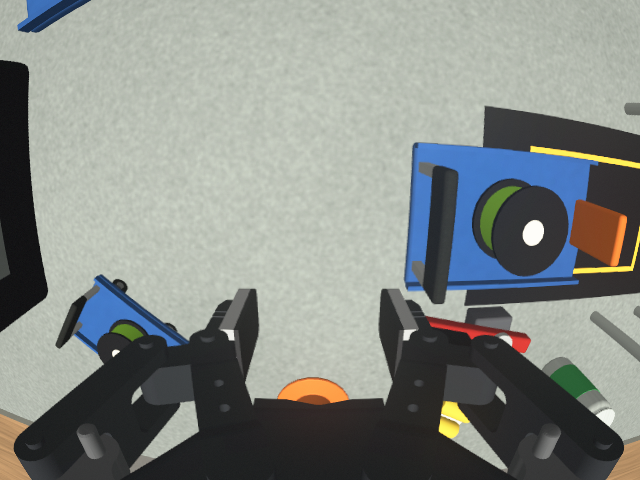

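View pics/t5.png

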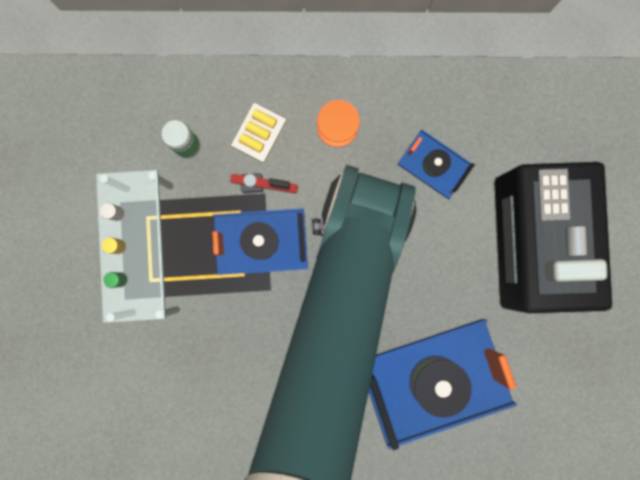

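View pics/s5.png

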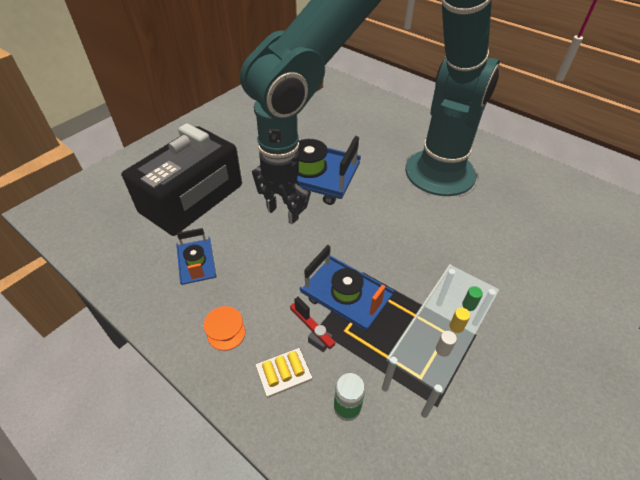

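Caddy at (0.563, 0.064), heading 94.3 deg (mark 94.1), on the lane axis. The tail bar should be at about (0.569, -0.018). Going there now.

```bash
python3 - <<'E'
from h import *
plan([(.5695,-.0177,.15,94.2,4)],45)
E
```

```text
t 10.68 pos [ 0.5803 -0.1024  0.1849] yaw 94.27 tilt [0.0158 0.0039] F [0.6 1.2 0.6] open 0.0515
[0.13, 2.13, 0.88, 0.0, 0.2, 0.0, 45.0]
[0.12, 2.13, 0.87, 0.0, 0.2, 0.0, 45.0]
[0.12, 2.13, 0.87, 0.0, 0.2, 0.0, 45.0]
[0.12, 2.13, 0.87, 0.0, 0.2, 0.0, 45.0]
```

>>> jog_arm --commands '[[[0.1,2.1,0.9,0,0.2,0,45],[0.1,2.1,0.9,0,0.2,0,45],[0.1,2.1,0.9,0,0.2,0,45],[0.1,1.7,0.6,0,0.2,0,45],[0,0,0,0,0,0,45],[0,0,0,0,0,0,45]]]'

```text
time_s: 11.42
eef_pos: [0.5691, -0.0074, 0.1517]
tcp_rot: [-0.138, 3.137, 0.012]
ft_force: [-1.0, -0.8, 0.1]
opening: 0.0385
```

```bash
python3 - <<'E'
from h import *
plan([(.5695,-.0177,.15,94.2,1),(.5695,-.0177,.074,94.2,5)],45)
save("wrist","w6")
E
```

```text
t 11.43 pos [ 0.5691 -0.0074  0.1517] yaw 95.03 tilt [0.0009 0.0075] F [-1.  -0.8  0.1] open 0.0385
[0.05, -1.03, 0.16, 0.4, 0.1, 0.8, 45.0]
[-0.0, 0.0, 1.52, -0.0, -0.0, 0.0, 45.0]
[-0.0, 0.0, 1.52, -0.0, -0.0, 0.0, 45.0]
[-0.0, 0.0, 1.52, -0.0, -0.0, 0.0, 45.0]
[-0.0, 0.0, 1.52, -0.0, -0.0, 0.0, 45.0]
[-0.0, 0.0, 1.52, -0.0, -0.0, 0.0, 45.0]
```

View pics/w6.png

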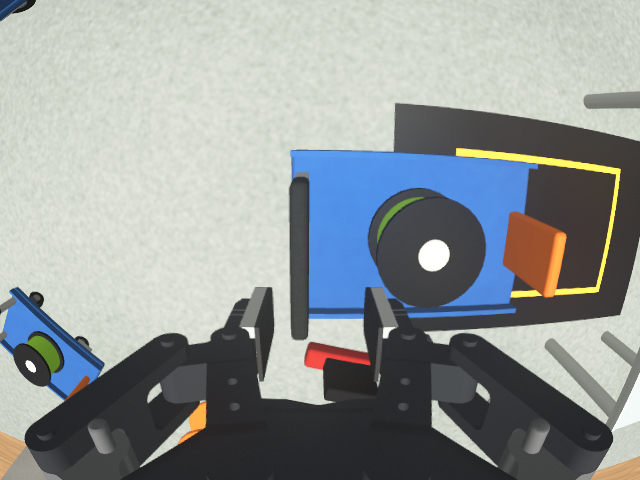

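The bar at (300,255) is about 10 mm behind the jaws' centre, as the numbers say. I'll correct and descend.

>>> jog_arm --commands '[[[0,-1.0,0,0.4,0,0.7,45],[0,0,0,0,0,0,45],[0,0,1.2,0,0,0,45],[0,0,1.2,0,0,0,45],[0,0,0,0,0,0,45]]]'

```text
time_s: 12.1
eef_pos: [0.57, -0.021, 0.1261]
tcp_rot: [-0.11, 3.138, -0.001]
ft_force: [-0.2, 0.1, 0.6]
opening: 0.0385
```

```bash
python3 - <<'E'
from h import *
plan([(.5695,-.0177,.074,94.2,4)],45)
save("wrist","w7")
E
```

```text
t 12.1 pos [ 0.57   -0.021   0.1261] yaw 94.0 tilt [ 0.0018 -0.0006] F [-0.2  0.1  0.6] open 0.0385
[0.01, 0.08, 1.3, -0.0, 0.0, -0.1, 45.0]
[0.01, 0.08, 1.3, -0.0, 0.0, -0.1, 45.0]
[0.01, 0.08, 1.3, -0.0, 0.0, -0.1, 45.0]
[0.01, 0.08, 1.3, -0.0, 0.0, -0.1, 45.0]
```

View pics/w7.png

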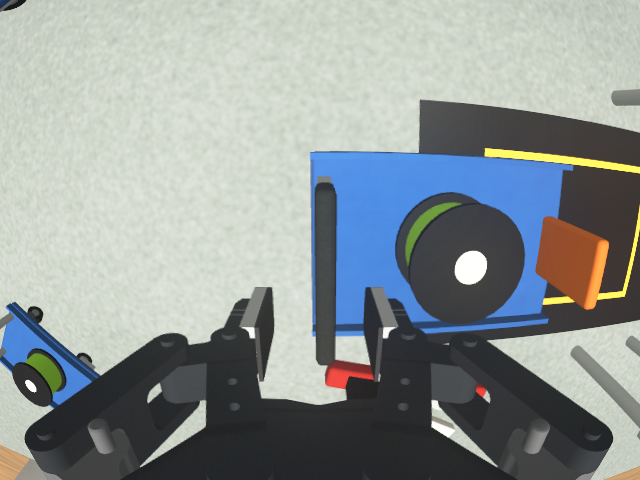

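The bar at (325,270) is between the jaws. I'll descend and close.

>>> jog_arm --commands '[[[0,0.3,1.3,0,0,-0.1,45],[0,0,1.3,0,0,0,45],[0,0,1.3,0,0,0,45],[0,0,1.1,0,0,0,45],[0,0,0,0,0,0,30],[0,0,0,0,0,0,0],[0,0,0,0,0,0,0],[0,0,0,0,0,0,0],[0,0,0,0,0,0,0]]]'

```text
time_s: 13.28
eef_pos: [0.5701, -0.0175, 0.0727]
tcp_rot: [-0.113, 3.138, -0.001]
ft_force: [0.9, 0.4, -2.9]
opening: 0.0091
```

```bash
python3 - <<'E'
from tow import *
run(-.022,.01,12,read_state()["eef_pos"][2],.201-.06*.9974)
save("wrist","w8")
E
```

```text
A y 0.00441361052738402
t 13.28 pos [ 0.5701 -0.0175  0.0727] yaw 94.14 tilt [ 0.002  -0.0007] F [ 0.9  0.4 -2.9] open 0.0091
[-0.06, 1.0, -0.0, -0.0, 0.1, 0.0, 0.0]
[-0.0, 1.0, -0.0, -0.0, -0.0, -0.0, 0.0]
[0.0, 1.0, -0.0, -0.0, 0.0, 0.0, 0.0]
[0.0, 1.0, -0.0, 0.0, 0.0, 0.0, 0.0]
[-0.0, 1.0, -0.0, -0.0, 0.0, 0.0, 0.0]
[0.0, 1.0, -0.0, 0.0, 0.0, 0.0, 0.0]
[-0.0, 1.0, -0.0, 0.0, 0.0, 0.0, 0.0]
[0.0, 1.0, -0.0, 0.0, 0.0, 0.0, 0.0]
[-0.0, 1.0, -0.0, 0.0, 0.0, 0.0, 0.0]
[0.0, 1.0, -0.0, 0.0, 0.0, 0.0, 0.0]
[0.0, 1.0, -0.0, 0.0, 0.0, 0.0, 0.0]
[-0.0, 1.0, -0.0, 0.0, 0.0, 0.0, 0.0]
```

View pics/w8.png

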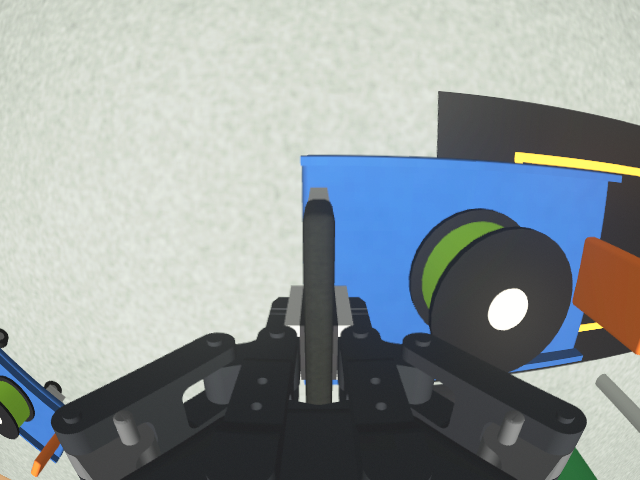

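The bar is gripped, with the pads on it at (318,320). I'll push on straight; 137 mm remain.

>>> jog_arm --commands '[[[0,1.0,0,0,0,0,0],[0,1.0,0,0,0,0,0],[0,1.0,0,0,0,0,0],[0,1.0,0,0,0,0,0],[0,1.0,0,0,0,0,0],[0,1.0,0,0,0,0,0],[0,1.0,0,0,0,0,0],[0,1.0,0,0,0,0,0]]]'

```text
time_s: 14.32
eef_pos: [0.5634, 0.0679, 0.0727]
tcp_rot: [-0.115, 3.138, -0.001]
ft_force: [0.3, -0.1, -2.3]
opening: 0.0093
```

```bash
python3 - <<'E'
from tow import *
run(-.022,.01,12,.0727,.201-.06*.9974)
save("top","t9");save("scene","s9")
E
```

```text
A y 0.08988634291041689
t 14.32 pos [0.5634 0.0679 0.0727] yaw 94.19 tilt [ 0.0013 -0.0007] F [ 0.3 -0.1 -2.3] open 0.0093
[-0.12, 0.99, 0.0, -0.0, 0.1, 0.1, 0.0]
[-0.0, 1.0, 0.0, 0.0, -0.0, 0.0, 0.0]
[0.0, 1.0, 0.0, -0.0, 0.0, 0.0, 0.0]
[0.0, 1.0, 0.0, 0.0, 0.0, 0.0, 0.0]
[-0.0, 1.0, 0.0, 0.0, 0.0, 0.0, 0.0]
[0.0, 0.13, 0.0, 0.0, 0.0, 0.0, 0.0]
```

View pics/s9.png

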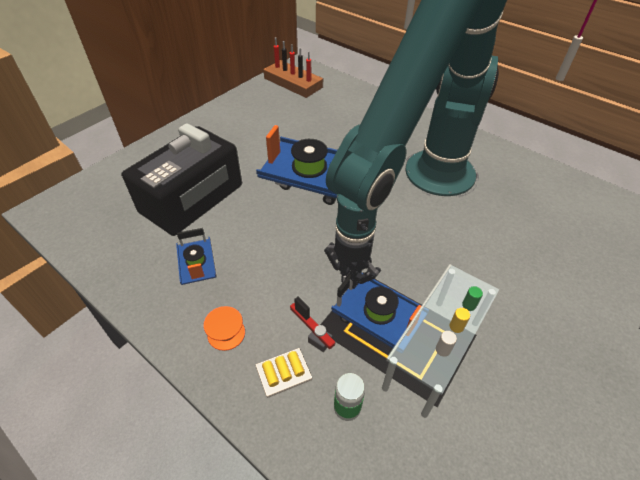

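The caddy's nose is going under the riser cleanly. I'll do the last 51 mm, slow at the end.

>>> jog_arm --commands '[[[-0.05,1.0,0,0,0,0,0],[0,1.0,0,0,0,0,0],[0,1.0,0,0,0,0,0],[0,0.8,0,0,0,0,0],[0,0.5,0,0,0,0,0],[0,0.3,0,0,0,0,0],[0,0,0,0,0,0,0],[0,0,0,0,0,0,0]]]'

```text
time_s: 15.42
eef_pos: [0.5601, 0.118, 0.0727]
tcp_rot: [-0.116, 3.138, 0.0]
ft_force: [-0.2, 0.4, -1.5]
opening: 0.0092
```

```bash
python3 - <<'E'
from tow import *
run(-.022,.01,12,.0727,.201-.06*.9974)
p,d=save('top','t10')
P=cloud("top",d);hsv=cv2.cvtColor(p,cv2.COLOR_RGB2HSV);H,S,V=[hsv[...,i] for i in range(3)]
v,u=np.mgrid[0:480,0:640]
Q=P[(V>180)&(S<60)&(u>170)&(u<290)&(v>215)&(v<275)];Q=Q[(Q[:,2]>.07)&(Q[:,2]<.1)];print(len(Q),Q.mean(0) if len(Q) else 0)
E
```

```text
A y 0.13991400488329872
t 15.43 pos [0.5601 0.118  0.0727] yaw 94.25 tilt [0.001  0.0002] F [-0.2  0.4 -1.5] open 0.0092
[-0.08, 0.12, -0.0, 0.0, 0.1, 0.1, 0.0]
0 0
```

View pics/t10.png

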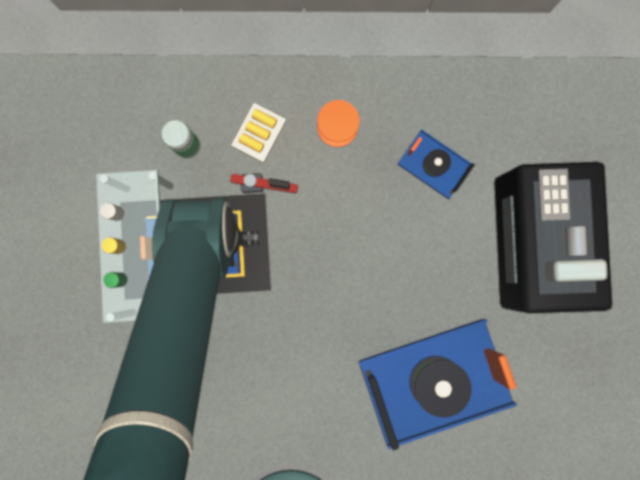

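The caddy is in place by arm position (middle about 1 mm from the mark). Releasing and retreating up and back.

>>> jog_arm --commands '[[[0,0,0,0,0,0,20],[0,0,0,0,0,0,40],[0,0,0,0,0,0,40],[0,0,-2,0,0,0,40],[0,0,-3,0,0,0,40],[0,0,-4,0,0,0,40],[0,-4,-2,0,0,0,20],[0,-6,0,0,0,0,0],[0,-6,0,0,0,0,0],[0,-4,0,0,0,0,0],[0,0,0,0,0,0,0]]]'

```text
time_s: 16.85
eef_pos: [0.5797, -0.0877, 0.1991]
tcp_rot: [-0.117, 3.122, 0.001]
ft_force: [-0.9, 0.5, -0.3]
opening: 0.0001
```

```bash
cat > chk.py <<'E'
from h import *
import sys
p,d=save('top',sys.argv[1]);plan([],0)
P=cloud("top",d);hsv=cv2.cvtColor(p,cv2.COLOR_RGB2HSV);H,S,V=[hsv[...,i] for i in range(3)]
v,u=np.mgrid[0:480,0:640]
M=np.array([.555,.201]);a=np.radians(94.1);X=np.array([np.cos(a),np.sin(a)]);Y=np.array([-X[1],X[0]])
Q=P[(V>180)&(S<60)&(u>165)&(u<290)&(v>215)&(v<275)];Q=Q[(Q[:,2]>.07)&(Q[:,2]<.1)]
if len(Q): c=Q.mean(0)[:2]-M;print("hub in mark",c@X,c@Y)
Q=P[(H>100)&(H<125)&(S>100)&(v<300)&(u<380)&(u>165)];Q=Q[(Q[:,2]>.035)&(Q[:,2]<.07)]
if len(Q):
  r=cv2.minAreaRect((Q[:,:2]*1000).astype(np.float32));print("deck",r); q=(Q[:,:2]-M);print("deck x range",np.percentile(q@X,[.5,99.5]),"y",np.percentile(q@Y,[.5,99.5]))
Q=P[((H<8)|(H>172))&(S>130)&(u>180)&(u<310)&(v>150)&(v<300)];Q=Q[(Q[:,2]>.03)&(Q[:,2]<.06)]
if len(Q):
  r=cv2.minAreaRect((Q[:,:2]*1000).astype(np.float32));print("button",r)
  b=cv2.boxPoints(r)/1000;print(b.round(3))
Q=P[(V<70)&(u>180)&(u<310)&(v>150)&(v<260)];Q=Q[(Q[:,2]>.07)&(Q[:,2]<.1)];print("fin",len(Q),Q.mean(0))
a=cv2.resize(p[140:330,90:340,::-1],None,fx=3,fy=3,interpolation=2);cv2.imwrite("pics/"+sys.argv[1]+"c.png",a)
E
python3 chk.py t11
```

```text
t 16.9 pos [ 0.5799 -0.0855  0.199 ] yaw 94.43 tilt [0.0175 0.0027] F [ 0.2 -0.1  0.2] open -0.0001
hub in mark -0.001754971691588297 0.0014998662207049
deck ((555.1286010742188, 181.898193359375), (114.53216552734375, 143.64187622070312), 4.084571838378906)
deck x range [-0.09049506  0.05099974] y [-0.05534625  0.05816752]
button ((679.4124145507812, 58.05622863769531), (130.90675354003906, 17.325794219970703), 80.71453094482422)
[[ 0.66  -0.005]
 [ 0.677 -0.008]
 [ 0.699  0.121]
 [ 0.681  0.124]]
fin 566 [0.56220862 0.17308517 0.08552604]
```

View pics/t11c.png

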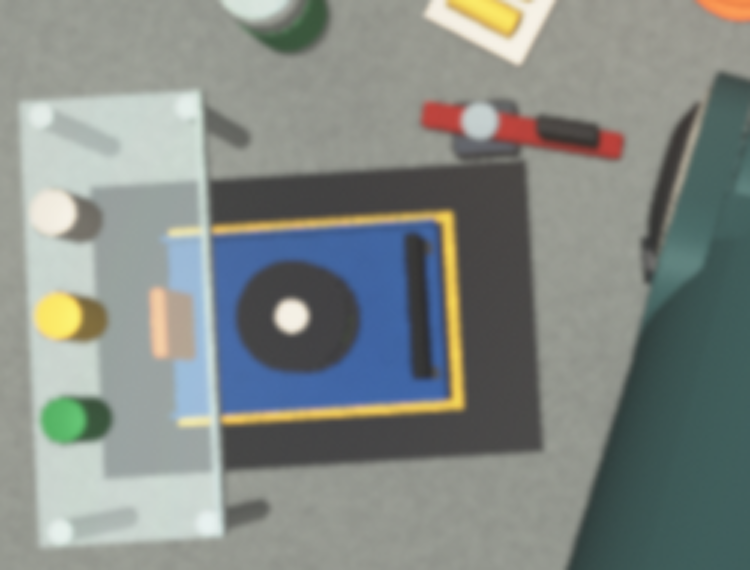

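The caddy stands centred: hub (-1.8, +1.5) mm in the mark frame, heading matching to 0.1 deg. The turnbutton is at about 0.23 rad. Now I'll swing it with shut fingers from outside the fin.

```bash
cat > btn.py <<'E'
from h import *
a=np.radians(94.1);X=np.array([np.cos(a),np.sin(a)]);Y=np.array([-X[1],X[0]]);PV=np.array([.6836,.0849])
def pos(phi,off,r=.06):
    u=-X*np.cos(phi)+Y*np.sin(phi);t=X*np.sin(phi)+Y*np.cos(phi);q=PV+r*u-off*t;return q[0],q[1],94.1-np.degrees(phi)
E
python3 - <<'E'
from btn import *
print(read_state()["q"].round(2))
x,y,ps=pos(.234,.032)
plan([(x,y,.17,ps,5),(x,y,.055,ps,7)],0)
d=np.load("pics/t11.npy");P=cloud("top",d)
for uv in[(263,160),(240,132),(259,104),(285,121),(264,117)]:print(uv,P[uv[1],uv[0]])
E
```

```text
[-0.24  0.4   0.42  1.83 -0.2   0.94  1.92]
t 16.9 pos [ 0.5799 -0.0855  0.199 ] yaw 94.43 tilt [0.0175 0.0027] F [ 0.2 -0.1  0.2] open -0.0001
[-2.66, 1.92, 0.63, 0.0, 0.2, 2.7, 0.0]
[-2.57, 2.04, 0.62, 0.0, 0.2, 2.7, 0.0]
[-2.47, 2.17, 0.61, 0.0, 0.2, 2.7, 0.0]
[-2.36, 2.28, 0.6, 0.0, 0.2, 2.7, 0.0]
[-2.25, 2.39, 0.59, 0.0, 0.2, 2.7, 0.0]
[0.0, 0.0, 1.64, -0.0, 0.0, 0.0, 0.0]
[0.0, -0.0, 1.64, -0.0, 0.0, -0.0, 0.0]
[0.0, -0.0, 1.64, -0.0, 0.0, 0.0, 0.0]
[0.0, -0.0, 1.64, -0.0, 0.0, 0.0, 0.0]
[0.0, -0.0, 1.64, -0.0, 0.0, 0.0, 0.0]
[0.0, -0.0, 1.64, -0.0, 0.0, -0.0, 0.0]
[0.0, -0.0, 1.64, -0.0, 0.0, 0.0, 0.0]
(263, 160) [0.73107359 0.06268342 0.0161932 ]
(240, 132) [0.78910306 0.11077575 0.01292538]
(259, 104) [8.50954018e-01 7.38665265e-02 6.04712213e-04]
(285, 121) [0.81382852 0.01922826 0.00759265]
(264, 117) [0.81391729 0.05981209 0.0364711 ]
```

>>> jog_arm --commands '[[[-2.6,1.9,0.3,0,0.2,2.7,0],[-2.6,2.0,0.6,0,0.2,2.7,0],[-2.5,2.2,0.6,0,0.2,2.7,0],[-2.4,2.2,0.6,0,0.2,2.7,0],[-1.9,1.9,0.5,0,0.2,2.7,0],[0,0,0,0,0,0,0],[0,0,0,0,0,0,0]]]'

```text
time_s: 17.77
eef_pos: [0.7042, 0.0313, 0.1792]
tcp_rot: [0.239, 3.131, 0.017]
ft_force: [-0.5, -0.4, 0.1]
opening: 0.0
```

```bash
python3 - <<'E'
from btn import *
x,y,ps=pos(.234,.032)
plan([(x,y,.17,ps,1),(x,y,.055,ps,7)],0)
save("wrist","w12")
E
```

```text
t 17.77 pos [0.7042 0.0313 0.1792] yaw 81.29 tilt [0.0018 0.0106] F [-0.5 -0.4  0.1] open 0.0
[-0.29, -1.05, 0.91, 0.6, 0.0, 0.6, 0.0]
[-0.0, -0.0, 1.64, 0.0, 0.0, 0.0, 0.0]
[-0.0, -0.0, 1.64, 0.0, 0.0, 0.0, 0.0]
[-0.0, -0.0, 1.64, 0.0, 0.0, 0.0, 0.0]
[-0.0, -0.0, 1.64, 0.0, 0.0, 0.0, 0.0]
[-0.0, -0.0, 1.64, 0.0, 0.0, 0.0, 0.0]
[-0.0, 0.0, 1.64, 0.0, 0.0, 0.0, 0.0]
[-0.0, 0.0, 1.64, 0.0, 0.0, 0.0, 0.0]
```

View pics/w12.png

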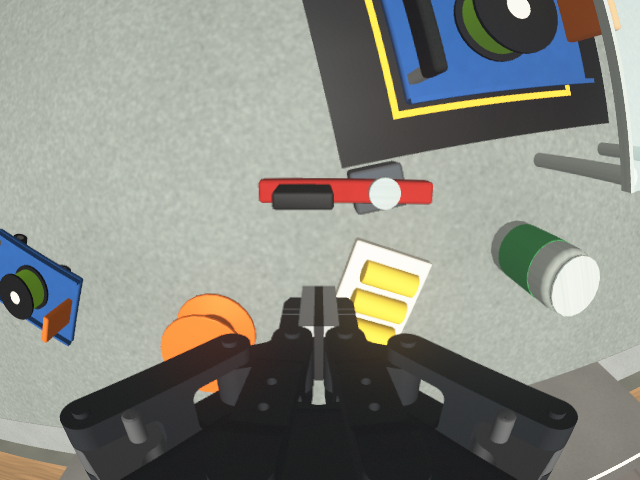

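The fin is at (303,196), with the shut fingers outside it on the pack side and clear of the pack. I'll correct and descend.

>>> jog_arm --commands '[[[-0.3,-1.0,0.5,0.6,0,0.5,0],[0,0,1.5,0,0,0,0],[0,0,2,0,0,0,0],[0,0,2,0,0,0,0],[0,0,2,0,0,0,0],[0,0,2,0,0,0,0],[0,0,1.5,0,0,0,0],[0,0,0,0,0,0,0]]]'

```text
time_s: 18.82
eef_pos: [0.7028, 0.0183, 0.0543]
tcp_rot: [-0.257, -3.127, 0.001]
ft_force: [0.3, -0.0, 0.4]
opening: 0.0005
```

```bash
python3 - <<'E'
from btn import *
save("wrist","w13")
tg=[]
for i,f in enumerate(np.linspace(.234,.9,9)):
    x,y,ps=pos(f,.019 if i else .022);tg.append((x,y,.055,ps,1))
plan(tg,0)
E
```

```text
t 18.88 pos [0.7034 0.0182 0.0552] yaw 80.6 tilt [-0.0027 -0.0002] F [0.  0.4 0.6] open 0.0004
[0.83, 0.26, 0.02, -0.0, -0.1, -0.1, 0.0]
[0.81, -0.14, 0.0, -0.0, -0.0, 4.8, 0.0]
[0.51, -0.14, 0.0, -0.0, 0.0, 4.8, 0.0]
[0.51, -0.14, 0.0, -0.0, 0.0, 4.8, 0.0]
[0.51, -0.14, 0.0, -0.0, 0.0, 4.8, 0.0]
[0.51, -0.14, 0.0, -0.0, 0.0, 4.8, 0.0]
[0.51, -0.14, 0.0, -0.0, 0.0, 4.8, 0.0]
[0.51, -0.14, 0.0, -0.0, 0.0, 4.8, 0.0]
[0.51, -0.14, 0.0, -0.0, 0.0, 4.8, 0.0]
```

View pics/w13.png

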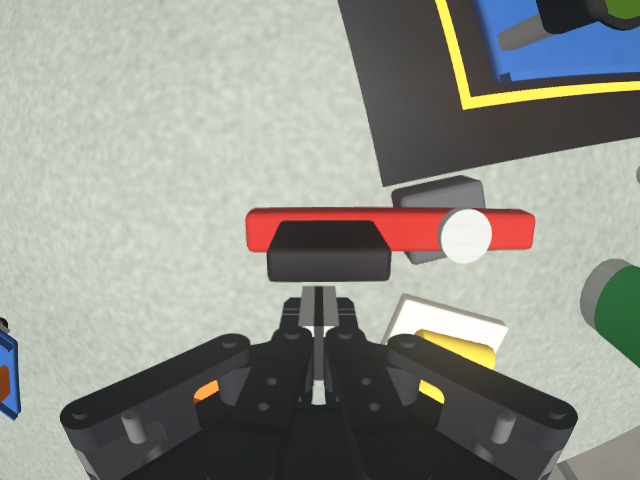

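The fingers at (318,310) face the fin's outer side at (330,250). Pushing round.

>>> jog_arm --commands '[[[0.8,0.3,0,0,0,0,0],[0.8,-0.1,0,0,0,4.5,0],[0.5,-0.1,0,0,0,4.8,0],[0.5,-0.15,0,0,0,4.8,0],[0.5,-0.15,0,0,0,4.8,0],[0.5,-0.15,0,0,0,4.8,0],[0.5,-0.15,0,0,0,4.8,0],[0.5,-0.15,0,0,0,4.8,0],[0.5,-0.15,0,0,0,4.8,0]]]'

```text
time_s: 20.0
eef_pos: [0.6558, 0.0333, 0.0655]
tcp_rot: [1.289, 2.849, 0.015]
ft_force: [0.4, 0.1, -1.7]
opening: -0.0001
```

```bash
python3 - <<'E'
from btn import *
save("wrist","w14")
s=read_state();ph=np.radians(94.1-yaw(R.from_rotvec(s["tcp_rot"]).as_matrix()));print(ph)
tg=[]
for i,f in enumerate(np.arange(ph+.08,1.52,.08)):
    x,y,ps=pos(f,.0175);tg.append((x,y,.055,ps,1))
plan(tg,0)
E
```

```text
0.9233105998716167
t 20.05 pos [0.6552 0.034  0.0654] yaw 41.2 tilt [0.016  0.0036] F [-0.7 -0.4  0.3] open 0.0001
[0.71, -0.64, 1.03, 0.8, 0.4, 4.6, 0.0]
[0.49, -0.12, -0.0, 0.0, -0.0, 4.6, 0.0]
[0.49, -0.12, -0.0, 0.0, -0.0, 4.6, 0.0]
[0.49, -0.12, -0.0, 0.0, -0.0, 4.6, 0.0]
[0.49, -0.12, -0.0, 0.0, -0.0, 4.6, 0.0]
[0.49, -0.12, -0.0, 0.0, -0.0, 4.6, 0.0]
[0.49, -0.12, -0.0, 0.0, -0.0, 4.6, 0.0]
```

View pics/w14.png

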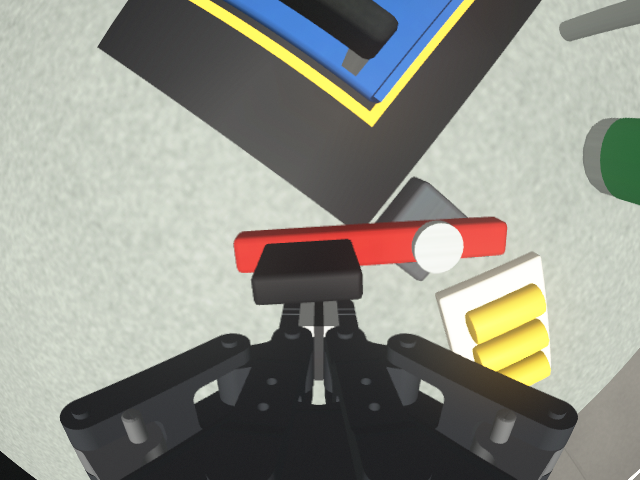

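The button is turning: the red bar moves with the fingers, which press on the fin at (308,275). The height drifted up 10 mm, so I'll correct that and continue.

>>> jog_arm --commands '[[[0.3,-0.6,0.8,0.6,0.3,3,0],[0.5,-0.2,0.4,0,0,4.6,0],[0.5,-0.2,0.1,0,0,4.6,0],[0.5,-0.2,0.1,0,0,4.6,0],[0.5,-0.2,0.1,0,0,4.6,0],[0,0,0,0,0,0,0]]]'

```text
time_s: 20.8
eef_pos: [0.6344, 0.0474, 0.0562]
tcp_rot: [1.803, 2.559, 0.02]
ft_force: [0.2, 0.6, -0.2]
opening: -0.0001
```

```bash
python3 - <<'E'
from btn import *
save("wrist","w15")
s=read_state();ph=np.radians(94.1-yaw(R.from_rotvec(s["tcp_rot"]).as_matrix()));print(ph)
tg=[]
for i,f in enumerate(np.arange(ph+.08,1.54,.08)):
    x,y,ps=pos(f,.0175);tg.append((x,y,.055,ps,1))
plan(tg,0)
E
```

```text
1.2988946794230596
t 20.85 pos [0.6347 0.0472 0.0564] yaw 19.68 tilt [0.0166 0.0042] F [-0.4  1.1 -0. ] open -0.0
[0.64, -0.25, 0.13, 1.0, 0.1, 4.6, 0.0]
[0.49, -0.12, -0.0, 0.0, -0.0, 4.6, 0.0]
[0.49, -0.12, 0.0, -0.0, -0.0, 4.6, 0.0]
```

View pics/w15.png

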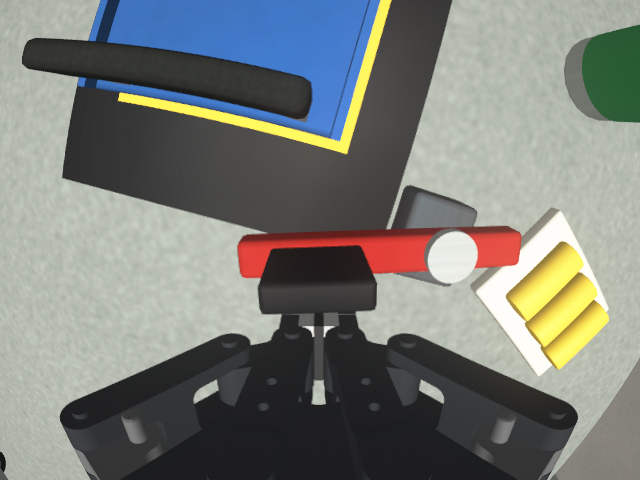

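Nearly across. A few more small steps.

>>> jog_arm --commands '[[[0.6,-0.2,0.1,0.8,0.1,4.6,0],[0.5,-0.15,0.1,0,0,4.6,0],[0.5,-0.1,0,0,0,4.6,0],[0.2,0,0,0,0,0,0],[0,0,0,0,0,0,0]]]'

```text
time_s: 21.48
eef_pos: [0.6273, 0.0621, 0.0565]
tcp_rot: [2.1, 2.332, 0.009]
ft_force: [-0.2, 0.5, 0.3]
opening: 0.0001
```

```bash
python3 - <<'E'
from btn import *
save("wrist","w16")
x,y,ps=pos(1.55,.017)
plan([(x,y,.055,ps,1)],0)
E
```

```text
t 21.52 pos [0.6274 0.0621 0.0565] yaw 5.96 tilt [0.006  0.0021] F [-1.  -0.1  0.5] open 0.0
[0.06, -0.19, 0.15, 0.4, -0.1, 0.7, 0.0]
```

View pics/w16.png

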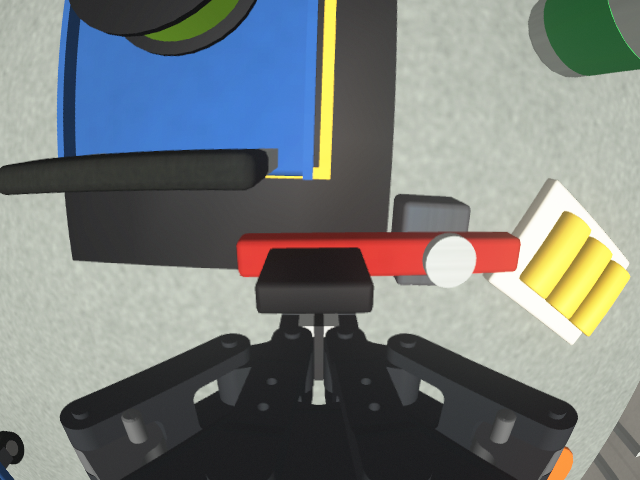

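The bar is parallel to the mat's edge, so it is across. Backing off, rising, and moving aside to check.

>>> jog_arm --commands '[[[0.1,0,0,0,0,0,0],[0,0,0,0,0,0,0],[-1.5,0,0,0,0,0,0],[-2.5,0,0,0,0,0,0],[-2,0,-3,0,0,0,0],[-2,0,-4,0,0,0,0],[-5,0,-4,0,0,0,0],[-5,0,-3,0,0,0,0],[-5,0,0,0,0,0,0],[-3,0,0,0,0,0,0],[0,0,0,0,0,0,0],[0,0,0,0,0,0,0]]]'

```text
time_s: 23.02
eef_pos: [0.6524, -0.2122, 0.2]
tcp_rot: [2.102, 2.325, 0.005]
ft_force: [-0.2, -0.3, 0.6]
opening: 0.0001
```

```bash
python3 chk.py t17; python3 -c "
from h import *
save('scene','s17')"
```

```text
t 23.07 pos [ 0.6523 -0.2124  0.2001] yaw 5.76 tilt [ 0.0078 -0.0032] F [-0.3 -0.1  0.2] open 0.0003
hub in mark -0.0017331116632431948 0.0014289999705265457
deck ((554.940185546875, 181.91859436035156), (114.29686737060547, 143.94876098632812), 4.204643726348877)
deck x range [-0.09050512  0.05071298] y [-0.05532937  0.05816424]
button ((655.5582885742188, 82.48664093017578), (132.2135467529297, 16.86295509338379), 5.952881336212158)
[[0.589 0.084]
 [0.591 0.067]
 [0.722 0.081]
 [0.72  0.098]]
fin 424 [0.57267865 0.16238593 0.08570683]
```

View pics/t17c.png

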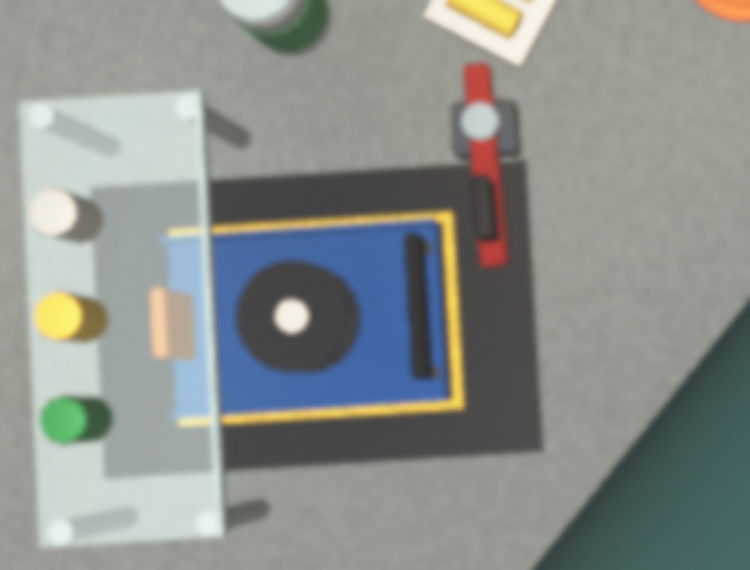

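View pics/s17.png

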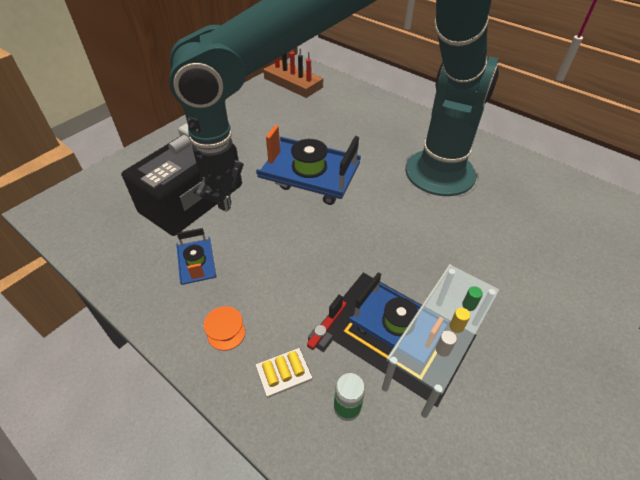

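The caddy is centred and the button bar is at 6.0 deg against 4.1 deg when fully across, which is about 1.54 rad. The bystanders are at the same places in the pictures. Handing in.

```bash
python3 -c "
from h import *
print(job_done())"
```

```text
the job is handed in; nothing more can be done
None
```

I rolled the blue caddy out, parked it on the yellow outline, turned the turnbutton across behind it, and handed the job in at about 23 s of the 67 s allowed. `job_done()` gives no verdict, so the result below rests on my own checks.

**What I did:**
- **Roll out:** I gripped the tow tab and rolled the caddy out in a gentle S-curve onto the line of the mark. Then I let go, with its tail bar about 0.39 m from the machine.
- **Park:** I gripped the tail bar and pushed the caddy about 137 mm straight in under the riser, then let go.
- **Turnbutton:** I swung it across by its fin with the fingers shut, then drew the arm well away.

**Last checks, from the top camera:**

| Check | Measured | Allowed |
|---|---|---|
| Caddy middle along the mark | -1.7 mm | ±20 mm |
| Caddy middle across the mark | +1.4 mm | ±18 mm |
| Heading off the mark | about 0.1° | 8° |
| Turnbutton angle | about 1.54 rad | more than 1.35 rad |

- **Caddy after release:** it did not move while the turnbutton was swung.
- **Bystanders:** the reel, can and pack look unmoved in the pictures; I did not measure them.
- **Castors:** I could not see them under the deck. I take them to be trailing straight because the last 137 mm were rolled straight.
- **Small deviations:** the fingers drifted up about 10 mm during the fin push, which I corrected, and the bar stopped about 2° short of its end stop. No check failed or disagreed.

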